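Clamp an end cap in the cam-lock fixture

TASK

Stand the white end cap that is by itself near the front of the bench, to the left of the fixture, upright in the fixture's nest between the brass V-block and the open jaw, and let go of it. Then turn the red cam knob gently clockwise (seen from above) just until the sprung jaw drops in against the cap and clamps it; do not force the knob on against the stop once the jaw has dropped. Let go, and leave the glue bottle, the grease tub and the black seal ring where they are.

Things in the scene. Friction and masses are not known exactly. Their poses are not given: they have to be found in the camera images.
- cap_centre (a point): Centre of the loose white end cap, half-way up, 15.5 mm above its foot; z up. The cap stands on a round flange 44 mm across and 12 mm high; above it a round spigot 25 mm across reaches from 12 to 31 mm above the foot: grip it by the spigot, from above. Its yaw does not matter. 12 g.
- cap: The same end cap; origin at the centre of its foot.
- fixture: Clamping fixture, fixed to the bench: aluminium plate 100 (x) by 236 (y) by 10 mm. Origin under the plate, z up. In its frame the round grey cam housing (76 mm across, top 32.5 mm above the bench) with the red knob is at x = 0, y = -65 mm, the nest at x = 0, y = +50 mm. Its place and yaw differ between episodes.
- nest (a point): Where the centre of the cap's foot rests when clamped: on two steel rails, 16 mm above the bench. Axes as the fixture's. Brass V-block on its -y side, sprung dark steel jaw (44 mm wide, 10 to 14 N) on its +y side. While the jaw is open there are 5 to 9 mm of play along y: set the cap down about 3 mm to the +y side of this point; the closing jaw pushes it into the V.
- knob_grip (a point): On the knob's axis, at the height to grip it, 62 mm above the bench; turns with the knob. The red knob is a wing bar 48 mm long along this point's x, 12 mm thick along its y, from 40 to 71 mm above the bench, on a black hub 38 mm across and 42.5 mm high. Pinch the bar across its thickness (along y), from above.
- cam_knob: The knob with its hidden cam; origin on the vertical axis, at bench level. Turned clockwise it first resists with about 0.1 N m; somewhere between 0.2 and 1.3 rad from the start the roller falls into the notch over about 0.2 rad, driving the knob on (clockwise) with up to 0.5 N m; then about 0.1 rad turns freely before the notch's far wall stops it hard. Over 35 N there (0.9 N m) is too much.
- glue_bottle: Bystander: white glue bottle with red spout, 37 mm across, 105 mm high, standing; origin at the centre of its foot.
- grease_tub: Bystander: tub with blue lid, 50 mm across, 46 mm high; origin at the centre of its foot.
- brine_seal: Bystander: black seal ring, 50 mm across, 14 mm high; origin at the centre of its foot.
- v_block: The brass V-block of the nest, fixed on the fixture: two upright faces at 45 degrees, towards the jaw (the fixture's +y). Origin and axes as the fixture's. It and the jaw end 27 to 28 mm above the bench, so the spigot of a cap in the nest stands free above them.
Mind the look-alikes: they are no part of the job. Leave any orange look-alike of the cap alone.

How it is judged:
By the outcome, as a careful person would: the job done as asked, in the order asked, and still so for the second after the job is handed in, with the robot touching nothing.
It also fails if it takes over 61 s, if anything falls off the work surface, if the arm or the gripper's body presses on something with over 40 N, if the wrist force passes 120 N, or if a joint passes its speed limit or range.

ROBOT

A 6-joint arm with a two-finger parallel gripper is mounted at the origin on a cart in front of the work surface, level with it; the furniture and walls round the work are solid. World frame = base frame: x ahead of the robot, y to its left, z up, the work surface at z = 0. Lengths are in m, angles in rad, forces in N, time in s.
With the tool pointing down it reaches from about 0.4 to 0.825 m from the base axis. Payload 7 kg.
Tool frame: the origin (TCP) lies midway between the tips of the shut fingers; the grasp point (between the pads) lies arm.hold_point_z behind it (arm.hold_point_z is the distance from the TCP to the grasp point, in m); z points along the fingers, y is the line along which they close (so a half turn about z gives the same grasp; the last joint's range is limited). The gripper opens to 88 mm and grips with 3 to 60 N. Pads are 19 mm wide; open, the fingers measure 130 mm over their backs; the gripper's body (78 mm by 193 mm) begins 47 mm behind the grasp point.
Start: joints at [-1.025, 0.359, 0.012, 0, -1.224, -0.288], TCP at [0.172, -0.653, 0.227] pointing down, gripper open.
Joint ranges: [-3.07, 3.07], [-1.43, 2.12], [-1.02, 1.25], [-3.03, 1.67], [-3.05, -0], [-3.03, 3.03]. Speed limits (rad/s): [2.39, 2.39, 3.01, 3.14, 3.14, 3.14].

INTERFACE

Orientations are given as [roll, pitch, yaw] about the fixed x, y, z axes, in that order (R = Rz(yaw) Ry(pitch) Rx(roll)).
In Python, from station import arm gives the robot as it stands.
- The arm moves only by the shell command python3 -m crank 'ROWS' [OPENING] [FORCE]. ROWS is JSON, a list that holds one entry, the list of rows, each a list of 4 numbers: the shift along the tool's x, y, z in units of 25 mm (1.0 is 25 mm), then the turn about the tool's z in units of 5 degrees (1.0 is 5 degrees). A call has 1 to 12 rows; each row is the pose to reach, as a shift and turn from the pose commanded when the call began, along the tool's axes at that moment; what a row does not reach only later rows make up. A row lasts 1/8 s, in which the tool goes at most 62.5 mm and 10.7 degrees, less where a joint would pass 70% of its speed; a pose out of reach is approached as far as the arm can. A call with a gripper value outside its range is refused whole. OPENING is the closure, from 0 (fully open) to 1 (shut), set as the call begins (- or left out, the last holds). The fingers move at their own pace and stop on an object; FORCE is the grip in N (left out, the last holds). Time passes only in rows, so rows that repeat a pose let the fingers close. It gives the time, the measured TCP pose, the force, the opening and the grip force at its end, in the units of the state.
- arm.get_state(): the state, without advancing time (a new reading comes with each control period).
- arm.grab_frame(name): name is "scene" or "top" or "wrist"; returns (picture, depth): 480x640x3 uint8, red, green, blue; 480x640 float32, m along the optical axis (not along the pixel's ray), 0 where there is no reading.
- arm.get_calibration(name): a dict with "mtx" (3x3 intrinsics, pixels), "k1" (the pictures are not rectified: a ray, as slopes to the right and down, at radius r is drawn at 1 + k1 r^2 times it, then the intrinsics apply), "R" (3x3) and "t" (3): a world point X has camera coordinates R X + t; the wrist camera has in their place "mount" (4x4, takes a point from camera to tool coordinates, whose origin is the TCP and whose axes are the flange's). Camera axes: x right, y down, z forward; pixel columns grow to the right and rows downward; lengths in m; the calibration is good to about 2 mm. A picture is of the moment at which its call begins: read the wrist's pose just before it. get_calibration takes no time and is no camera call.
- arm.job_done(): hands the job in; it is judged then, once.
Trained networks look in the newest picture that a camera, given by its name, has taken for a name from the list of things; names that differ only in an ending like _2 or _b are one class to them, and where a whole thing is asked for, a point or a joint stands for the part that bears it (a point fixed in the world has none). Each returns a list of dicts, best first, with "score" (0 to 1); they miss things now and then, are a little off and sometimes report something else, mostly with a low value. They report only what shows in the picture. A call takes as long as a camera call. They do not tell look-alikes from the thing itself.
- arm.recognise(thing, camera): "extent" ([left, top, width, height] in pixels, round what is visible of it).
- arm.trace(thing, camera): "mask" (480x640 bool, what is visible of it) and "extent" ([left, top, width, height] in pixels, round what is visible of it).
The state is a dict: "t": time; "q": joint angles; "qd": joint speeds; "joint_efforts": joint torques, N m; "eef_pos": TCP position; "ee_rot": TCP orientation; "force": force on the tool from outside, world axes, zero at the start; "moment": the same for the moment, N m; "width": finger opening in m; "gripper_force": force on a finger pad.
Only numpy, scipy, OpenCV 4.12 (cv2) and the standard library are available. Lean on these libraries where they do the work, as an engineer would, in place of code of your own. Each camera call takes 0.05 s, during which the arm holds its last target. There are 200 camera calls.

## Working session

There is one attempt and no reset: what is moved stays moved. The work goes in short steps, Python scripts to look and compute and a shell command to move; the robot and the scene stay as the last step left them, time stands still between calls to the robot, and variables do not carry over. Pictures are saved under pics/ and viewed, at most 10 in all, crops included, and the job is handed in when it is done.

```bash
ls; mkdir -p pics
cat > h.py <<'E'
import numpy as np, cv2
from station import arm
from scipy.spatial.transform import Rotation as Rn
def cam(name):
    """returns K,k1,Rwc(cam->world),origin"""
    c=arm.get_calibration(name); K=np.array(c["mtx"]); k1=c["k1"]
    if "mount" in c:
        s=arm.get_state(); T=np.eye(4); T[:3,:3]=Rn.from_euler('xyz',s["ee_rot"]).as_matrix(); T[:3,3]=s["eef_pos"]
        M=T@np.array(c["mount"]); return K,k1,M[:3,:3],M[:3,3]
    R=np.array(c["R"]); return K,k1,R.T,-R.T@np.array(c["t"])
def rays(C,uv):
    K,k1,R,o=C
    d=np.array([k1,0,0,0,0]) if np.isscalar(k1) else np.array([k1[0],0,0,0,0])
    n=cv2.undistortPoints(np.array(uv,float).reshape(-1,1,2),K,d).reshape(-1,2)
    return np.c_[n,np.ones(len(n))]
def atz(C,uv,z):
    r=rays(C,uv)@C[2].T; o=C[3]
    return o+r*((z-o[2])/r[:,2])[:,None]
def atdepth(C,uv,dep):
    r=rays(C,uv); return (r*np.asarray(dep)[:,None])@C[2].T+C[3]
def proj(C,X):
    K,k1,R,o=C; p=(np.array(X,float).reshape(-1,3)-o)@R
    s=p[:,:2]/p[:,2:]; s=s*(1+k1*(s**2).sum(1))[:,None]
    return s@K[:2,:2].T+K[:2,2]
def cloud(C,dep,mask):
    v,u=np.nonzero(mask&(dep>0)); return atdepth(C,np.c_[u,v],dep[v,u])
def save(n,p): cv2.imwrite("pics/"+n,cv2.cvtColor(p,cv2.COLOR_RGB2BGR))
E
python3 - <<'E'
from h import *
print(arm.hold_point_z, arm.get_state())
for n in("scene","top"):
    C=cam(n); p,d=arm.grab_frame(n); save(n+"0.png",p); np.savez(n+"0.npz",p=p,d=d)
    print(n,C[3],C[1])
    for th in("cap","fixture","cam_knob","v_block","glue_bottle","grease_tub","brine_seal"):
        for r in arm.trace(th,n)[:4]:
            X=cloud(C,d,r["mask"]); 
            print(th,round(r["score"],2),np.round(r["extent"]), np.round(np.median(X,0),3) if len(X) else None, np.round(X.max(0),3) if len(X) else None,np.round(X.min(0),3) if len(X) else None)
E
```

```text
pics
0.0188 {'t': 0.0, 'q': array([-1.02490617e+00,  3.59408479e-01,  1.10357136e-02, -3.69038106e-04,
       -1.22407940e+00, -2.88082342e-01]), 'qd': array([ 0.00107328, -0.00090564,  0.00023759, -0.00244982,  0.00015018,
        0.00031425]), 'joint_efforts': array([-1.02944472e-03, -5.82719135e+01,  2.93062520e+01,  6.99750960e+00,
        7.18108247e-03, -1.74042757e-04]), 'eef_pos': array([ 0.17193848, -0.65221938,  0.22559524]), 'ee_rot': array([ 3.13990648e+00, -1.37877984e-04, -2.88391041e+00]), 'force': array([ 1.06611934, -0.59529005, -0.02321211]), 'moment': array([0.02632286, 0.00717194, 0.04277673]), 'gripper_force': 0.0, 'width': 0.08785033998693308}
scene [0.12913267 0.28367053 0.74773399] -0.05692585449403639
cap 0.96 [174. 367.  26.  26.] [0.489 0.308 0.011] [0.524 0.331 0.033] [ 0.472  0.286 -0.002]
cap 0.81 [191. 325.  25.  27.] [0.552 0.249 0.011] [0.584 0.269 0.033] [ 0.537  0.225 -0.002]
cap 0.64 [199. 284.  24.  25.] [0.619 0.198 0.011] [0.645 0.22  0.035] [0.605 0.177 0.   ]
fixture 0.64 [256. 242. 118. 101.] [0.513 0.022 0.011] [0.6   0.132 0.073] [ 0.456 -0
[... 1082 characters left out ...]
 0.66 [329. 250.  14.  20.] [ 0.534 -0.063  0.047] [ 0.559 -0.046  0.077] [ 0.511 -0.082  0.024]
cam_knob 0.6 [262. 240.  93.  54.] [0.522 0.007 0.013] [0.589 0.128 0.077] [ 0.458 -0.116 -0.003]
v_block 0.68 [288. 256.  15.  24.] [0.53  0.031 0.027] [0.55  0.048 0.034] [0.49  0.018 0.01 ]
glue_bottle 0.58 [444. 234.  22.  19.] [ 0.572 -0.358  0.063] [ 0.601 -0.345  0.107] [ 0.556 -0.401 -0.005]
grease_tub 0.93 [287. 185.  19.  19.] [0.707 0.032 0.045] [0.744 0.058 0.054] [ 0.686  0.007 -0.002]
grease_tub 0.35 [258. 237.  99.  57.] [0.523 0.006 0.013] [0.589 0.13  0.077] [ 0.458 -0.116 -0.006]
brine_seal 0.49 [257. 240.  97.  51.] [0.523 0.006 0.013] [0.589 0.13  0.077] [ 0.46  -0.116 -0.002]
```

Run:
```python
import cv2
p=cv2.imread("pics/scene0.png"); cv2.imwrite("pics/scene_c.png",cv2.resize(p[200:420,140:400],None,fx=2.7,fy=2.7,interpolation=cv2.INTER_CUBIC))
```

```text
(no output)
```

View pics/scene0.png

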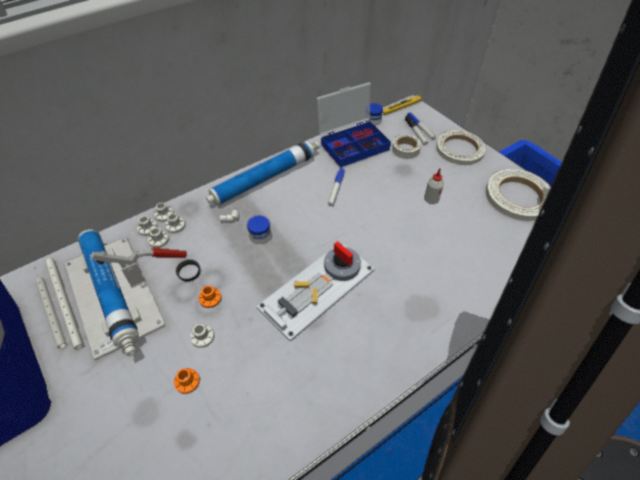

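View pics/scene_c.png

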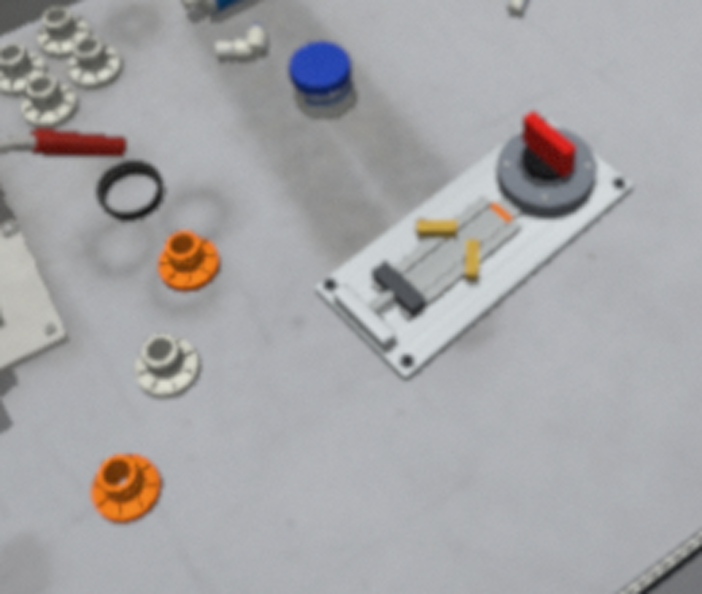

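The lone white cap is at scene pixel (203,338), with an orange one at (210,297) and another at (186,380). Four more white caps sit in a group at about (160,225), further back. The lone white one fits "by itself, left of the fixture", and the enlarged crop confirms it. Its position is about (0.557, 0.245). Next I'll work out the fixture pose.

```bash
cat >> h.py <<'E'
def to(x,y,z,yaw=None):
    """shift/turn in tool units from present (measured) pose"""
    s=arm.get_state(); R=Rn.from_euler('xyz',s["ee_rot"]).as_matrix()
    d=R.T@(np.array([x,y,z])-s["eef_pos"])/0.025
    t=0
    if yaw is not None: # desired direction of tool y (mod pi) 
        cur=np.arctan2(R[1,1],R[0,1]); t=-((yaw-cur+np.pi/2)%np.pi-np.pi/2); t=np.degrees(t)/5
    print("shift",np.round(d,2),"turn",np.round(t,2),"q6",round(s["q"][5],2))
E
python3 - <<'E'
from h import *
for n in("scene","top"):
    f=np.load(n+"0.npz"); p,d=f["p"],f["d"]; C=cam(n)
    X=cloud(C,d,np.ones(d.shape,bool)); c=p[d>0].astype(int)
    hsv=cv2.cvtColor(p,cv2.COLOR_RGB2HSV)[d>0].astype(int)
    box=(X[:,0]>.42)&(X[:,0]<.63)&(X[:,1]>-.16)&(X[:,1]<.16)
    m=box&(X[:,2]>.006)
    def rect(q,l):
        r=cv2.minAreaRect(q[:,:2].astype(np.float32)); b=cv2.boxPoints(r); e=b[1]-b[0]; g=b[2]-b[1]
        L=e if np.hypot(*e)>np.hypot(*g) else g
        print(n,l,len(q),np.round(r[0],4),np.round(r[1],4),"long axis deg",round(np.degrees(np.arctan2(L[1],L[0]))%180,1))
    rect(X[m],"plate")
    red=box&((hsv[:,0]<6)|(hsv[:,0]>174))&(hsv[:,1]>150)&(X[:,2]>.05)
    rect(X[red],"knob")
    top=box&red&(X[:,2]>.066); rect(X[top],"knobtop")
    print(np.median(X[top],0))
    w=(abs(X[:,0]-.557)<.04)&(abs(X[:,1]-.245)<.04)&(X[:,2]>.006); rect(X[w],"cap"); 
    w&=X[:,2]>.022; rect(X[w],"spigot")
to(.48,-.3,.2); to(.557,.22,.2,)
E
```

```text
scene plate 4917 [0.5249 0.009 ] [0.1025 0.2364] long axis deg 99.4
scene knob 192 [ 0.5333 -0.0606] [0.0445 0.0121] long axis deg 7.0
scene knobtop 103 [ 0.5333 -0.0609] [0.0444 0.0121] long axis deg 6.1
[ 0.53184947 -0.05974498  0.06946527]
scene cap 412 [0.556  0.2476] [0.0417 0.0375] long axis deg 87.0
scene spigot 118 [0.5598 0.2478] [0.0241 0.0267] long axis deg 163.7
top plate 3658 [ 5.251e-01 -2.000e-04] [0.2094 0.3195] long axis deg 90.2
top knob 87 [ 0.5341 -0.0643] [0.0447 0.0114] long axis deg 7.1
top knobtop 82 [ 0.5341 -0.0644] [0.0447 0.0113] long axis deg 6.6
[ 0.53375253 -0.06326282  0.07112509]
top cap 228 [0.5554 0.2464] [0.0731 0.0748] long axis deg 179.5
top spigot 50 [0.5599 0.2421] [0.0247 0.0229] long axis deg 5.5
shift [-15.51  10.5    1.06] turn 0 q6 -0.29
shift [-23.79  29.83   1.06] turn 0 q6 -0.29
```

```bash
python3 -m crank '[[[-2,1.4,0.2,0],[-4,2.8,0.4,0],[-6,4.2,0.6,0],[-8,5.6,0.8,0],[-10,7,1,0],[-12,8.4,1,0],[-14,9.8,1,0],[-15.5,11.5,1,0],[-16.5,13.5,1,0],[-17.5,15.5,1,0],[-18.5,17.5,1,0],[-19.5,19.7,1,0]]]' && python3 -c "
from h import *
print(arm.get_calibration('wrist'))
to(.56,.245,.16)"
```

```text
t: 2.3
eef_pos: [0.5182, -0.0504, 0.2019]
ee_rot: [-3.141, 0.001, -2.884]
force: [1.5, -0.1, 0.0]
width: 0.0879
gripper_force: 0.0
{'mtx': array([[355.30499338,   0.        , 319.51722205],
       [  0.        , 355.30499338, 240.81708371],
       [  0.        ,   0.        ,   1.        ]]), 'k1': -0.04339966720374237, 'mount': array([[ 1.19087083e-04, -9.60296404e-01, -2.78981725e-01,
         7.57960500e-02],
       [ 9.99999955e-01,  1.91219943e-04, -2.31343995e-04,
         3.26814529e-04],
       [ 2.75505676e-04, -2.78981684e-01,  9.60296383e-01,
        -1.58300762e-01],
       [ 0.00000000e+00,  0.00000000e+00,  0.00000000e+00,
         1.00000000e+00]])}
shift [-4.63 11.    1.68] turn 0 q6 -1.59
```

Run:
```python
from h import *
C=cam("wrist"); p,d=arm.grab_frame("wrist"); save("w1.png",p); np.savez("w1.npz",p=p,d=d)
X=cloud(C,d,np.ones(d.shape,bool)); hsv=cv2.cvtColor(p,cv2.COLOR_RGB2HSV)[d>0].astype(int)
def rect(q,l):
    r=cv2.minAreaRect(q[:,:2].astype(np.float32)); b=cv2.boxPoints(r); e=b[1]-b[0]; g=b[2]-b[1]
    L=e if np.hypot(*e)>np.hypot(*g) else g
    print(l,len(q),np.round(r[0],4),np.round(r[1],4),"long axis deg",round(np.degrees(np.arctan2(L[1],L[0]))%180,1))
box=(X[:,0]>.42)&(X[:,0]<.63)&(X[:,1]>-.16)&(X[:,1]<.16)
rect(X[box&(X[:,2]>.007)&(X[:,2]<.03)],"plate")
rect(X[box&((hsv[:,0]<6)|(hsv[:,0]>174))&(hsv[:,1]>150)&(X[:,2]>.066)&(X[:,2]<.08)],"knobtop")
cen=np.array([.525,.009]);a=np.radians(9.4);f=(X[:,:2]-cen)@np.array([[np.cos(a),-np.sin(a)],[np.sin(a),np.cos(a)]])
for l,lo,hi in(("y0-60",.0,.085),):
    m=(abs(f[:,0])<.03)&(f[:,1]>lo)&(f[:,1]<hi)&(X[:,2]>.0225)&(X[:,2]<.035)
    q=f[m]; 
    for s in(q[:,1]<.04,q[:,1]>=.055): print("uprights",q[s].min(0),q[s].max(0),s.sum())
h=box&(X[:,2]>.029)&(X[:,2]<.036)&(f[:,1]<0)
(c,r)=cv2.minEnclosingCircle(X[h][:,:2].astype(np.float32)); print("housing",c,r)
```

```text
plate 18253 [0.5254 0.0055] [0.1006 0.2367] long axis deg 98.6
knobtop 701 [ 0.5357 -0.0649] [0.0476 0.0115] long axis deg 6.3
uprights [-0.02998168  0.0076534 ] [0.02988343 0.03558535] 620
uprights [-0.02149827  0.06702642] [0.02259152 0.08482432] 697
housing (0.5359278917312622, -0.06482876092195511) 0.037842679768800735
```

View pics/w1.png

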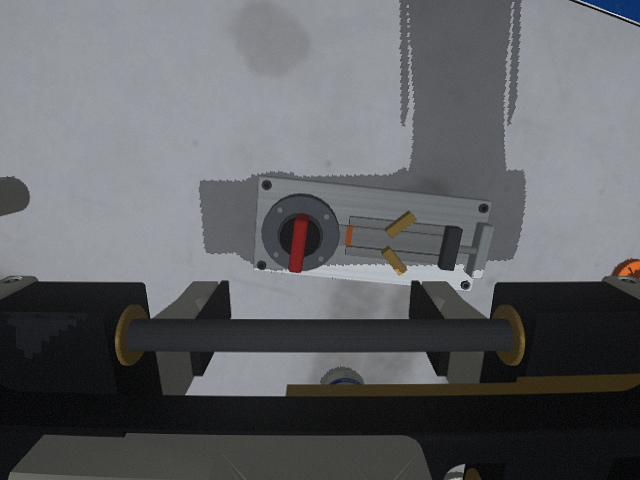

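```bash
python3 -m crank '[[[-1,2.2,0,0],[-2,4.4,0.4,0],[-3,6.6,0.8,0],[-4,8.8,1.2,0],[-4.6,11,1.6,0],[-4.6,11,1.6,0],[-4.6,11,1.6,0]]]' 0.3
python3 - <<'E'
from h import *
C=cam("wrist"); p,d=arm.grab_frame("wrist"); save("w2.png",p)
r=arm.trace("cap","wrist")
for k in r[:3]: print(k["score"],k["extent"])
X=cloud(C,d,np.ones(d.shape,bool))
w=(abs(X[:,0]-.56)<.035)&(abs(X[:,1]-.245)<.035)
for lo,hi in((.006,.02),(.025,.04)):
    q=X[w&(X[:,2]>lo)&(X[:,2]<hi)]
    c,rr=cv2.minEnclosingCircle(q[:,:2].astype(np.float32)); print(lo,c,rr,q[:,2].max(),len(q))
to(c[0],c[1],.015)
E
```

```text
t: 3.22
eef_pos: [0.5587, 0.2431, 0.1614]
ee_rot: [-3.141, -0.001, -2.883]
force: [-0.1, 0.1, -0.1]
width: 0.0616
gripper_force: 0.0
0.82 [380.4, 152.0, 51.5, 50.5]
0.62 [230.0, 261.7, 45.0, 40.5]
0.57 [295.4, 201.4, 47.5, 50.8]
0.006 (0.5613541007041931, 0.24482084810733795) 0.02235623635351658 0.019803086126320535 1161
0.025 (0.561320424079895, 0.24444355070590973) 0.01291806623339653 0.03301698421015847 420
shift [-0.11  0.06  5.88] turn 0 q6 -2.04
```

```bash
python3 -m crank '[[[-0.1,0.06,1.8,0],[-0.1,0.06,3.6,0],[-0.1,0.06,5.2,0],[-0.1,0.06,5.86,0],[-0.1,0.06,5.86,0],[-0.1,0.06,5.86,0]]]' && python3 -m crank '[[[0,0,0,0],[0,0,0,0],[0,0,0,0],[0,0,0,0],[0,0,0,0]]]' 1 12 && python3 -m crank '[[[0,0,-1,0],[0,0,-2.2,0],[0,0,-3.4,0],[0,0,-3.4,0],[0,0,-3.4,0]]]' && python3 -c "
from h import *
to(.5182,.0516,.1,np.radians(98.6))"
```

```text
t: 4.08
eef_pos: [0.5622, 0.2456, 0.0168]
ee_rot: [3.141, 0.002, -2.884]
force: [0.6, -0.5, 0.5]
width: 0.0612
gripper_force: 0.0
t: 4.7
eef_pos: [0.561, 0.2451, 0.0151]
ee_rot: [-3.141, -0.0, -2.884]
force: [-1.1, -0.2, 1.8]
width: 0.0234
gripper_force: 12.0
t: 5.32
eef_pos: [0.5606, 0.245, 0.0997]
ee_rot: [3.141, -0.0, -2.884]
force: [0.1, 1.6, -0.6]
width: 0.0234
gripper_force: 12.0
shift [ 3.61 -7.05 -0.01] turn 1.23 q6 -2.04
```

```bash
python3 -m crank '[[[1,-2,0,0.5],[2,-4,0,1],[3,-6,0,1.23],[3.6,-7.05,0,1.23],[3.6,-7.05,0.8,1.23],[3.6,-7.05,0.8,1.23],[3.6,-7.05,0.8,1.23]]]'
python3 - <<'E'
from h import *
C=cam("wrist"); p,d=arm.grab_frame("wrist"); save("w3.png",p); np.savez("w3.npz",p=p,d=d)
X=cloud(C,d,np.ones(d.shape,bool)); hsv=cv2.cvtColor(p,cv2.COLOR_RGB2HSV)[d>0].astype(int)
a=np.radians(8.6); R=np.array([[np.cos(a),-np.sin(a)],[np.sin(a),np.cos(a)]])
f=(X[:,:2]-[.5186,.0488])@R  # nest frame
g=(abs(f[:,0])<.04)&(abs(f[:,1])<.05)
for lo,hi in((.05,.056),(.056,.063),(.068,.0755)):
    w=g&(abs(f)<.026).all(1)&(X[:,2]>lo)&(X[:,2]<hi)
    print("flange?",lo,w.sum(),f[w].min(0),f[w].max(0))
m=g&(X[:,2]>.0235)&(X[:,2]<.032)
for s,l in((f[:,1]<-.005,"V"),(f[:,1]>.01,"jaw")):
    q=f[m&s]; 
    if len(q): print(l,len(q),np.percentile(q,[1,50,99],axis=0))
to(.5182,.0516,.031,np.radians(98.6))
E
```

```text
t: 6.2
eef_pos: [0.5189, 0.0519, 0.0799]
ee_rot: [-3.141, -0.001, -2.991]
force: [1.0, -0.8, -0.7]
width: 0.0241
gripper_force: 12.0Traceback (most recent call last):
  File "<stdin>", line 9, in <module>
    return umr_minimum(a, axis, None, out, keepdims, initial, where)
ValueError: zero-size array to reduction operation minimum which has no identity
```

View pics/w3.png

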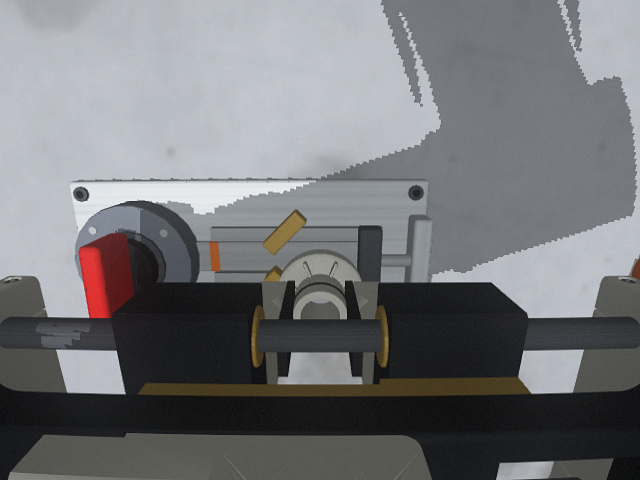

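The cap is held upright at about (320,285). V-block arm at (285,232), jaw at (370,250), knob at (108,270). I'll measure the cap, V and jaw from this one frame.

Run:
```python
from h import *
C=cam("wrist"); f0=np.load("w3.npz"); p,d=f0["p"],f0["d"]
X=cloud(C,d,np.ones(d.shape,bool))
a=np.radians(8.6); R=np.array([[np.cos(a),-np.sin(a)],[np.sin(a),np.cos(a)]])
f=(X[:,:2]-[.5186,.0488])@R
g=(abs(f[:,0])<.04)&(abs(f[:,1])<.05)
w=g&(X[:,2]>.055)&(X[:,2]<.085)&(f[:,0]>.0)
print(np.histogram(X[w][:,2],10))
w=g&(X[:,2]>.06)&(X[:,2]<.082)&(f[:,0]>.0145)&(abs(f[:,1])<.03); 
if w.sum(): 
    q=f[w]; print("flange",w.sum(),np.median(X[w][:,2]),q.min(0),q.max(0))
    e=[]
    for b in np.arange(-.012,.018,.002):
        s=q[(q[:,1]>b)&(q[:,1]<b+.002)]
        if len(s): e.append([s[:,0].max(),b+.001])
    e=np.array(e); from scipy.optimize import least_squares
    r=least_squares(lambda c:np.hypot(e[:,0]-c[0],e[:,1]-c[1])-.022,[0,.003]); print("flange centre",r.x,np.abs(r.fun).max())
m=g&(X[:,2]>.0235)&(X[:,2]<.032)&(f[:,0]>0)
for s,l in((f[:,1]<-.005,"V"),(f[:,1]>.015,"jaw")):
    q=f[m&s]; 
    if len(q): print(l,len(q),np.percentile(q,[1,50,99],axis=0).round(4).tolist())
h=(X[:,2]>.03)&(X[:,2]<.035)&(np.hypot(f[:,0],f[:,1]+.115)<.045); c,r=cv2.minEnclosingCircle(f[h].astype(np.float32)); print("housing",c,r)
to(.5182,.0516,.031,np.radians(98.6))
```

```text
(array([18, 36, 48, 50, 56, 55, 65, 69, 59, 52]), array([0.06411153, 0.06618079, 0.06825006, 0.07031932, 0.07238858,
       0.07445785, 0.07652711, 0.07859637, 0.08066564, 0.0827349 ,
       0.08480416]))
V 136 [[0.0058, -0.032], [0.01, -0.0262], [0.0132, -0.0222]]
jaw 468 [[0.0, 0.0282], [0.0051, 0.036], [0.0123, 0.0495]]
housing (0.0006070528761483729, -0.11434144526720047) 0.03770584240555763
shift [ 0.04 -0.02  1.97] turn 0.01 q6 -1.9
```

```bash
python3 -m crank '[[[0.04,-0.02,0.5,0],[0.04,-0.02,1,0],[0.04,-0.02,1.5,0],[0.04,-0.02,1.7,0],[0.04,-0.02,1.85,0],[0.04,-0.02,1.92,0],[0.04,-0.02,1.96,0],[0.04,-0.02,1.96,0],[0.04,-0.02,1.96,0]]]'
```

```text
t: 7.38
eef_pos: [0.5181, 0.0512, 0.0313]
ee_rot: [3.141, 0.0, -2.991]
force: [0.1, -0.4, -0.1]
width: 0.0235
gripper_force: 12.0
```

```bash
python3 -m crank '[[[0,0,0.01,0],[0,0,0.02,0],[0,0,0.03,0],[0,0,0.03,0]]]'; python3 -m crank '[[[0,0,0,0],[0,0,0,0],[0,0,0,0]]]' 0.55;  python3 -m crank '[[[0,0,-0.5,0],[0,0,-1.5,0],[0,0,-3,0],[0,0,-4.5,0],[1,0,-4.5,0],[1,0,-4.5,0],[1,0,-4.5,0]]]'
python3 - <<'E'
from h import *
C=cam("wrist"); p,d=arm.grab_frame("wrist"); save("w4.png",p); np.savez("w4.npz",p=p,d=d)
X=cloud(C,d,np.ones(d.shape,bool))
a=np.radians(8.6); R=np.array([[np.cos(a),-np.sin(a)],[np.sin(a),np.cos(a)]])
f=(X[:,:2]-[.5186,.0488])@R
g=(abs(f)<.03).all(1)
w=g&(X[:,2]>.038)&(X[:,2]<.055)
if w.sum()>5:
    c,r=cv2.minEnclosingCircle(f[w].astype(np.float32)); print("spigot",c,r,np.percentile(X[w][:,2],[50,95]))
to(.5358,-.0645,.10,np.radians(96.4))
E
```

```text
t: 7.88
eef_pos: [0.5182, 0.0512, 0.031]
ee_rot: [3.142, 0.001, -2.991]
force: [-2.9, 0.5, 8.4]
width: 0.0238
gripper_force: 12.0
t: 8.25
eef_pos: [0.518, 0.0511, 0.0302]
ee_rot: [-3.142, -0.0, -2.991]
force: [-0.8, 0.6, -0.7]
width: 0.0388
gripper_force: 0.0
t: 9.12
eef_pos: [0.4937, 0.0475, 0.1435]
ee_rot: [3.141, 0.001, -2.991]
force: [0.1, 1.0, 0.2]
width: 0.0394
gripper_force: 0.0
spigot (-0.0003399514826014638, 0.0028405217453837395) 0.013066187500953674 [0.04662887 0.0480696 ]
shift [-0.99 -4.68  1.73] turn 0.45 q6 -1.91
```

View pics/w4.png

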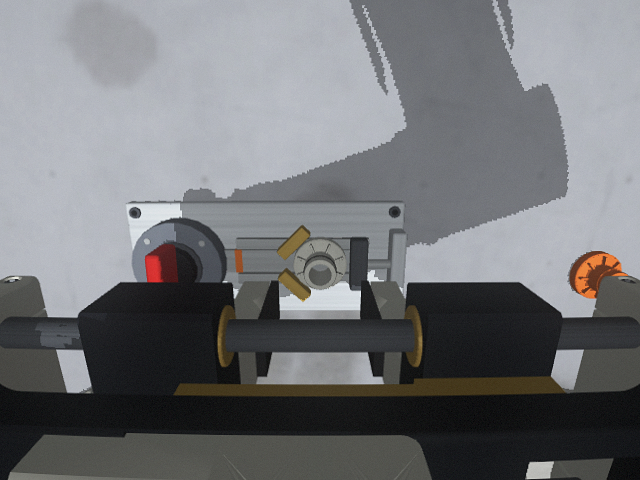

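The cap stands upright in the nest at (320,270), about 2.8 mm towards the jaw as wanted. The last joint is too near its lower limit to turn clockwise, so I'll make a half turn before gripping the knob.

```bash
python3 -m crank '[[[-0.2,-0.5,0,-2],[-0.4,-1,0,-4],[-0.6,-1.6,0,-6],[-0.8,-2.2,0,-8],[-1,-2.8,0,-10],[-1,-3.4,0,-12],[-1,-4,0,-14],[-1,-4.68,0,-16],[-1,-4.68,0,-18],[-1,-4.68,0,-20],[-1,-4.68,0,-22],[-1,-4.68,0,-24]]]' ; python3 -m crank '[[[0,0,0,-2],[0,0,0,-4],[0,0,0,-6],[0,0,0,-8],[0,0,0,-10],[0,0,0,-11.5],[0,0,0,-11.5],[0,0,0,-11.5]]]'
python3 - <<'E'
from h import *
C=cam("wrist"); p,d=arm.grab_frame("wrist"); save("w5.png",p)
X=cloud(C,d,np.ones(d.shape,bool)); hsv=cv2.cvtColor(p,cv2.COLOR_RGB2HSV)[d>0].astype(int)
m=(np.hypot(X[:,0]-.5358,X[:,1]+.0645)<.04)&((hsv[:,0]<6)|(hsv[:,0]>174))&(hsv[:,1]>150)&(X[:,2]>.064)&(X[:,2]<.08)
print(m.sum())
if m.sum()>10: print(cv2.minAreaRect(X[m][:,:2].astype(np.float32)))
to(.5358,-.0645,.046,np.radians(96.4))
E
```

```text
t: 10.68
eef_pos: [0.5359, -0.0647, 0.1423]
ee_rot: [3.141, 0.0, -0.891]
force: [-0.2, -1.0, 0.5]
width: 0.0398
gripper_force: 0.0
t: 11.68
eef_pos: [0.5357, -0.0646, 0.1425]
ee_rot: [3.141, 0.001, 0.104]
force: [0.0, 0.3, -0.1]
width: 0.0391
gripper_force: 0.0
1107
((0.5374901294708252, -0.06452247500419617), (0.047214578837156296, 0.01109209842979908), 6.235260486602783)
shift [ 0.01 -0.    3.86] turn -0.08 q6 1.43
```

```bash
python3 -m crank '[[[0,0,1,0],[0,0,2,0],[0,0,3,0],[0,0,3.6,0],[0,0,3.86,0],[0,0,3.86,0],[0,0,3.86,0]]]'; python3 -m crank '[[[0,0,0,0],[0,0,0,0],[0,0,0,0],[0,0,0,0]]]' 1 18
cat > knob.py <<'E'
from h import *
s=arm.get_state(); C=cam("wrist"); p,d=arm.grab_frame("wrist")
print("t",round(s["t"],2),"M",np.round(s["moment"],3),"F",np.round(s["force"],1),"yaw",round(np.degrees(s["ee_rot"][2]),1),"w",round(s["width"],4),"q6",round(s["q"][5],2))
X=cloud(C,d,np.ones(d.shape,bool)); hsv=cv2.cvtColor(p,cv2.COLOR_RGB2HSV)[d>0].astype(int)
m=(np.hypot(X[:,0]-.5358,X[:,1]+.0645)<.04)&((hsv[:,0]<6)|(hsv[:,0]>174))&(hsv[:,1]>150)&(X[:,2]>.064)&(X[:,2]<.08)
if m.sum()>10: print("knob",m.sum(),cv2.minAreaRect(X[m][:,:2].astype(np.float32)))
C=cam("scene"); p,d=arm.grab_frame("scene"); X=cloud(C,d,np.ones(d.shape,bool))
cv2.imwrite("pics/s_%05d.png"%int(s["t"]*100),cv2.cvtColor(p,cv2.COLOR_RGB2BGR))
a=np.radians(8.6); R=np.array([[np.cos(a),-np.sin(a)],[np.sin(a),np.cos(a)]]); f=(X[:,:2]-[.5186,.0488])@R
hsv=cv2.cvtColor(p,cv2.COLOR_RGB2HSV)[d>0].astype(int)
j=(abs(f[:,0])<.02)&(f[:,1]>.012)&(f[:,1]<.06)&(hsv[:,2]<90)&(X[:,2]>.022)&(X[:,2]<.032); print("jaw y",j.sum(),np.round(np.median(f[j],0),4) if j.sum() else None)
w=(np.hypot(f[:,0],f[:,1])<.03)&(X[:,2]>.036)&(X[:,2]<.06); print("spigot",w.sum(),np.round(np.median(f[w],0),4) if w.sum() else None)
E
python3 knob.py
```

```text
t: 12.6
eef_pos: [0.5362, -0.0644, 0.0471]
ee_rot: [-3.142, -0.001, 0.107]
force: [-0.2, -0.0, 0.3]
width: 0.0394
gripper_force: 0.0
t: 13.1
eef_pos: [0.5356, -0.0651, 0.0465]
ee_rot: [3.141, 0.0, 0.107]
force: [0.2, -4.2, 1.2]
width: 0.012
gripper_force: 18.0
t 13.1 M [-1.673 -0.049  0.142] F [ 0.2 -4.2  1.2] yaw 6.1 w 0.012 q6 1.43
knob 1948 ((0.5374312400817871, -0.06451890617609024), (0.04763316735625267, 0.011907512322068214), 6.591938018798828)
jaw y 101 [-0.0025  0.0401]
spigot 111 [-0.0022  0.0061]
```

```bash
python3 -m crank '[[[0,0,0,0.5],[0,0,0,1],[0,0,0,1.5],[0,0,0,2],[0,0,0,2]]]'; python3 knob.py
```

```text
t: 13.82
eef_pos: [0.5356, -0.0648, 0.0465]
ee_rot: [3.141, -0.0, -0.067]
force: [0.5, -4.5, 2.4]
width: 0.0118
gripper_force: 18.0
t 13.82 M [-1.717  0.018  0.179] F [ 0.5 -4.5  2.4] yaw -3.8 w 0.0118 q6 1.26
knob 1951 ((0.5376527309417725, -0.06467268615961075), (0.011875979602336884, 0.04733404517173767), 86.41619873046875)
jaw y 93 [-0.0032  0.0405]
spigot 113 [-0.0016  0.006 ]
```

```bash
python3 -m crank '[[[0,0,0,0.5],[0,0,0,1],[0,0,0,1.5],[0,0,0,1.5]]]'; python3 knob.py | grep -v spig;  python3 -m crank '[[[0,0,0,0.5],[0,0,0,1],[0,0,0,1],[0,0,0,1]]]' >/dev/null; python3 knob.py
```

```text
t: 14.42
eef_pos: [0.5357, -0.0646, 0.0465]
ee_rot: [3.142, -0.0, -0.198]
force: [0.2, -3.8, 3.0]
width: 0.0119
gripper_force: 18.0
t 14.43 M [-1.63   0.252  0.165] F [ 0.2 -3.8  3. ] yaw -11.3 w 0.0119 q6 1.13
knob 1960 ((0.5378046631813049, -0.06483723223209381), (0.01185531634837389, 0.04761545732617378), 78.94361877441406)
jaw y 96 [-0.001  0.041]
t 15.03 M [-1.38   0.35   0.236] F [-0.9 -3.6  5.2] yaw -16.3 w 0.0114 q6 1.04
knob 1948 ((0.5375309586524963, -0.06488443166017532), (0.011846859939396381, 0.047567401081323624), 74.13047790527344)
jaw y 98 [-0.0019  0.0407]
spigot 115 [-0.0024  0.0066]
```

```bash
python3 -m crank '[[[0,0,0,0.4],[0,0,0,0.8],[0,0,0,1.2],[0,0,0,1.2]]]'>/dev/null; python3 knob.py | grep -v spig;  python3 -m crank '[[[0,0,0,0.4],[0,0,0,0.8],[0,0,0,1.2],[0,0,0,1.2]]]' >/dev/null; python3 knob.py
```

```text
t 15.62 M [-1.017  0.324  0.207] F [-0.  -2.9  4.7] yaw -22.3 w 0.0121 q6 0.94
knob 1953 ((0.5374660491943359, -0.06498227268457413), (0.01188621111214161, 0.04763083532452583), 68.07621002197266)
jaw y 91 [-0.0019  0.041 ]
t 16.23 M [-0.775  0.332  0.249] F [-0.4 -1.8  5.3] yaw -28.3 w 0.0118 q6 0.83
knob 1942 ((0.5375835299491882, -0.06517261266708374), (0.011825652793049812, 0.047213632613420486), 62.38201141357422)
jaw y 94 [-0.0018  0.0412]
spigot 114 [-0.0013  0.006 ]
```

```bash
python3 -m crank '[[[0,0,0,0.4],[0,0,0,0.8],[0,0,0,1.2],[0,0,0,1.2]]]'>/dev/null; python3 knob.py | grep -v spig;  python3 -m crank '[[[0,0,0,0.4],[0,0,0,0.8],[0,0,0,1.2],[0,0,0,1.2]]]' >/dev/null; python3 knob.py
```

```text
t 16.82 M [-0.278  0.257  0.185] F [-0.  -0.8  4.9] yaw -34.4 w 0.012 q6 0.73
knob 1948 ((0.5375033617019653, -0.0652129128575325), (0.011824371293187141, 0.04733213782310486), 56.2219123840332)
jaw y 93 [-0.0008  0.0418]
t 17.43 M [0.065 0.21  0.244] F [0.1 0.4 5.1] yaw -40.4 w 0.0116 q6 0.62
knob 1961 ((0.5374250411987305, -0.065301313996315), (0.011837881989777088, 0.04727823659777641), 50.17524337768555)
jaw y 90 [-0.0019  0.0415]
spigot 118 [-0.0024  0.0065]
```

```bash
python3 -m crank '[[[0,0,0,0.4],[0,0,0,0.8],[0,0,0,1.2],[0,0,0,1.2]]]'>/dev/null; python3 knob.py
```

```text
t 18.02 M [ 1.641 -0.167 -0.215] F [1.2 4.6 5.3] yaw -46.4 w 0.0116 q6 0.52
knob 1949 ((0.5372473001480103, -0.06550797820091248), (0.011770293116569519, 0.04775942862033844), 43.13148880004883)
jaw y 99 [-0.0025  0.0398]
spigot 115 [-0.0014  0.0062]
```

```bash
python3 -m crank '[[[0,0,0,0.4],[0,0,0,0.8],[0,0,0,0.8]]]'>/dev/null; python3 knob.py
```

```text
t 18.5 M [ 2.111 -0.425 -0.364] F [1.3 6.3 4.4] yaw -50.4 w 0.0123 q6 0.45
knob 1959 ((0.5371376872062683, -0.0655130073428154), (0.011936833150684834, 0.04754336178302765), 39.11349868774414)
jaw y 91 [-0.0015  0.0372]
spigot 114 [-0.0018  0.006 ]
```

The moment has reversed and the jaw is moving in, so the roller is falling into the notch. From here I'll follow it in small steps.

```bash
python3 -m crank '[[[0,0,0,0.3],[0,0,0,0.6],[0,0,0,0.6]]]'>/dev/null; python3 knob.py
```

```text
t 18.98 M [ 2.26  -0.416 -0.255] F [2.2 5.5 3.8] yaw -53.4 w 0.0114 q6 0.4
knob 1945 ((0.5371506810188293, -0.06544163078069687), (0.011693128384649754, 0.0474398210644722), 36.08356857299805)
jaw y 93 [-0.0016  0.0336]
spigot 111 [-0.002   0.0035]
```

```bash
python3 -m crank '[[[0,0,0,0.3],[0,0,0,0.5],[0,0,0,0.5]]]'>/dev/null; python3 knob.py
```

```text
t 19.45 M [ 2.46  -0.261 -0.008] F [1.1 6.3 5.1] yaw -55.9 w 0.012 q6 0.35
knob 1954 ((0.5373157858848572, -0.06544429063796997), (0.011898460797965527, 0.04792848229408264), 34.47564697265625)
jaw y 93 [-0.0022  0.0325]
spigot 115 [-0.0033  0.0048]
```

```bash
python3 -m crank '[[[0,0,0,0.15],[0,0,0,0.3],[0,0,0,0.3]]]'>/dev/null; python3 knob.py
```

```text
t 19.93 M [ 2.473 -0.325  0.039] F [1.  6.5 4.7] yaw -57.3 w 0.0119 q6 0.33
knob 1951 ((0.5371365547180176, -0.06524907797574997), (0.011910393834114075, 0.047727324068546295), 32.99824905395508)
jaw y 92 [-0.0014  0.0329]
spigot 118 [-0.0023  0.0038]
```

The torque is about zero and the jaw has stopped moving, so the knob is in the free zone. Now I'll release it and back off.

```bash
python3 -m crank '[[[0,0,0,0],[0,0,0,0],[0,0,0,0]]]' 0.55;  python3 -m crank '[[[0,0,-1,0],[0,0,-2.5,0],[0,0,-4.5,0],[-1,0,-6,0],[-2,0,-6,0],[-2,0,-6,0],[-2,0,-6,0]]]'; python3 knob.py
python3 - <<'E'
from h import *
C=cam("wrist"); p,d=arm.grab_frame("wrist"); save("w6.png",p)
X=cloud(C,d,np.ones(d.shape,bool))
a=np.radians(8.6); R=np.array([[np.cos(a),-np.sin(a)],[np.sin(a),np.cos(a)]]); f=(X[:,:2]-[.5186,.0488])@R
w=(abs(f)<.03).all(1)&(X[:,2]>.038)&(X[:,2]<.055)
if w.sum()>5:
    c,r=cv2.minEnclosingCircle(f[w].astype(np.float32)); print("spigot",c,r,np.percentile(X[w][:,2],[50,95]))
j=(abs(f[:,0])<.02)&(f[:,1]>.015)&(f[:,1]<.06)&(X[:,2]>.0235)&(X[:,2]<.032)
print("jaw",j.sum(),np.percentile(f[j][:,1],[1,50,99]) if j.sum() else 0)
E
```

```text
t: 20.4
eef_pos: [0.5349, -0.0649, 0.0459]
ee_rot: [3.14, 0.0, -1.002]
force: [-0.0, -0.1, 0.3]
width: 0.0358
gripper_force: 0.0
t: 21.28
eef_pos: [0.5084, -0.0227, 0.196]
ee_rot: [3.141, 0.0, -1.001]
force: [0.1, -0.0, 0.1]
width: 0.0394
gripper_force: 0.0
t 21.27 M [-0.004  0.124  0.022] F [ 0.1 -0.   0.1] yaw -57.4 w 0.0394 q6 0.23
knob 840 ((0.5363363027572632, -0.06492212414741516), (0.01125246100127697, 0.047133609652519226), 32.29244613647461)
jaw y 103 [-0.0038  0.0318]
spigot 116 [-0.0026  0.0042]
spigot (-8.406454435316846e-05, -0.001427356619387865) 0.0130300372838974 [0.04640954 0.04801968]
jaw 23 [0.02002097 0.02214459 0.02766441]
```

View pics/w6.png

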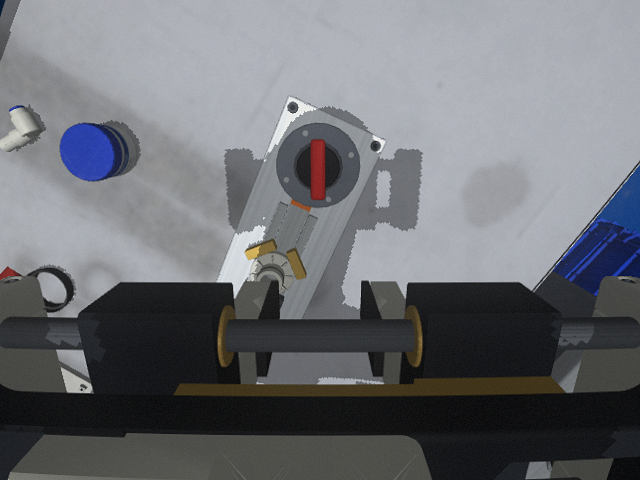

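Run:
```python
from h import *
p,d=arm.grab_frame("scene"); save("fin.png",cv2.resize(p[220:360,240:400],None,fx=4,fy=4,interpolation=cv2.INTER_CUBIC))
```

```text
(no output)
```

View pics/fin.png

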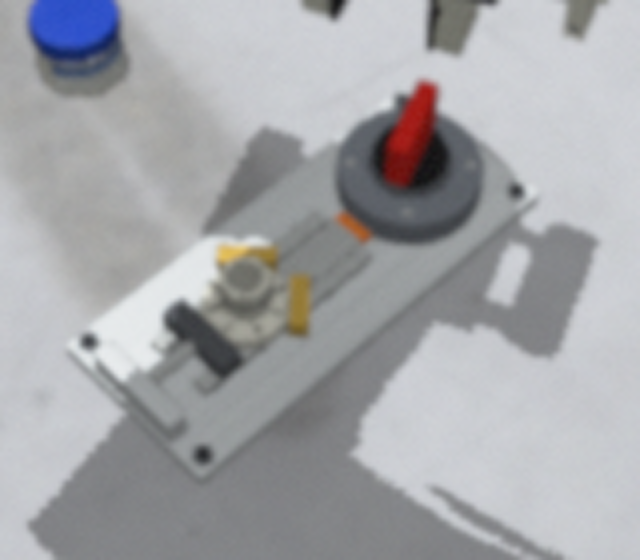

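The crop shows the jaw at (205,340) pressed against the cap at (243,295), which sits upright in the V. The knob is turned and the gripper is clear of everything.

```bash
python3 -c "
from station import arm
print(arm.job_done())"
```

```text
the job is handed in; nothing more can be done
None
```

The lone white end cap stands upright in the nest, clamped in the V by the jaw; I turned the knob clockwise only until the jaw dropped, let go and handed the job in at about 21 s, without touching the glue bottle, grease tub or seal ring.

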